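# Load the curing lamp through its light flap

### The job

Take the white tray of resin charms by its blue handle, slide it flat over the table into the mouth of the pink curing lamp and push it on through the hanging amber flap until you feel it come up against the sprung rubber stop hidden inside. Press it home there for about a second, firmly but gently (about 10 N, never more than 20 N), then let go and back away, so that the tray rests against the stop and the flap hangs shut behind it. Let the tray, not the gripper, push the flap open, and leave everything else on the table where it is.

Things in the scene. Friction and masses are not known exactly. Their poses are not given: they have to be found in the camera images.
- tray_handle (a point): Blue handle of the loose white tray: an upright tab 34 mm long (x), 14 mm thick (y), top 62 mm above the table. This point: centre of the tab, 40 mm above the tray's underside. Axes are the tray's: x towards its nose (the end that enters the lamp), z up. A blue tongue 24 mm wide, 7 mm high joins the tab to the pan, whose rear edge is 95 mm ahead.
- tray_nose (a point): Middle of the tray's front (nose) face, 205 mm ahead (+x) of tray_handle, 7 mm above the tray's underside. The pan behind it is 110 mm long, 84 mm wide, 14 mm high and holds six fixed coloured charms. Tray 0.15 to 0.31 kg, flat on the table; it slides on the table all the way (the lamp has no floor), which takes some 1 to 3 N.
- lamp: Pink table-top curing lamp, fixed. Origin on the table below the flap's hinge, middle of the mouth; x points straight into the lamp, z up. Passage 89 mm wide, walls 14 mm thick, 196 mm long; two white guides 18 mm high flare out 45 mm before the mouth, to 115 mm apart. Roof: underside 62 mm, top 74 mm above the table; a dome further back reaches 101 mm.
- lamp_inside (a point): Point on the lamp's centre line, 152 mm in from the mouth, 16 mm above the table. Hidden hereabouts is a fixed stop with a damped spring buffer, rubber-faced, that meets the tray's nose: 5 N per mm, 6 mm at most, then solid. Its face is set anew each time, up to 10 mm before or behind this point, and is not measured: push until the force rises.
- flap (a joint): Amber flap 86 mm wide, 49 mm high, hung from a hinge 60 mm above the table over the lamp's origin; 60 g, lightly sprung shut. Rad: 0 = hanging shut, up to 1.45 as its lower edge swings in. A notch in its lower edge, 40 mm wide, up to 20 mm above the table, falls over the tray's tongue: the handle stays outside, 40 to 65 mm before the flap.
Things that resemble listed ones, but are neither listed nor needed, are in the scene too. Leave any green or turquoise look-alike of the part that bears tray_handle alone.

How it is judged:
On the way, in this order (a step that is already met when the one before it is completed fails the run):
1. the tray's nose has pushed the flap open and is inside the lamp (value of joint flap above 0.25 rad and x of tray_handle in the frame of lamp above -0.185 m), for 0.1 s.
2. the tray is pressed against the rubber stop with 4 to 20 N for 0.4 s (contact force between tray and stop_face between 4 and 20 N), for 0.4 s.
At the end, for the whole second after the job is handed in: The tray lies flat and still in the lamp, its nose within 6 mm of the rubber stop, and the flap hangs shut (below 0.1 rad) behind the pan; the gripper has let go (x of stop_face in the frame of tray_handle below 0.214 m and value of joint flap below 0.1 rad and angle between tray_handle's own z axis and vertical below 0.06 rad and linear speed of tray below 0.01 m/s); the robot touches nothing.
It fails at once if the tray pressed against the stop with more than 20 N (contact force between tray and stop_face above 20 N).
It fails at once if the gripper or arm pushes the flap (contact force between any of the fingers, the arm and flap above 0.5 N).
It fails at once if the tray is tipped more than 15 degrees (angle between tray_handle's own z axis and vertical above 0.26 rad).
It fails at once if another thing on the table is moved more than 20 mm (distance of any of resin_bottle, phone, paint_case, pigment_a, pigment_b, spare_dish, spatula, mug from where it was at the start of the episode above 0.02 m).
It also fails if it takes over 54 s, if anything falls off the work surface, if the arm or the gripper's body presses on something with over 40 N, if the wrist force passes 120 N, or if a joint passes its speed limit or range.

### The arm

A 6-joint arm with a two-finger parallel gripper is mounted at the origin on the work surface. World frame = base frame: x ahead of the robot, y to its left, z up, the work surface at z = 0. Lengths are in m, angles in rad, forces in N, time in s.
With the tool pointing down it reaches from about 0.35 to 1 m from the base axis. Payload 7.1 kg.
Tool frame: the origin (TCP) lies between the finger pads; the fingertips stand 22 mm ahead of it and the grasp point (between the pads) lies 3 mm ahead of it; x points along the fingers, y is the direction in which the jaws open and shut, and the axes are right-handed (so a half turn about x gives the same grasp; the last joint's range is limited). The gripper opens to 85 mm and grips with 20 to 120 N. Pads are 22 mm wide; open, the fingers measure 114 mm over their backs; the gripper's body (76 mm by 85 mm) begins 54 mm behind the grasp point. The pads swing forward as they close: fully open they stand 13 mm farther back than shut.
Start: joints at [1.17, 0.423, 1.63, -0, 1.089, -0.019], TCP at [0.233, 0.58, 0.253] pointing down, gripper open.
Joint ranges: [-3, 3], [-0.9, 2.11], [0.09, 2.58], [-1.31, 4.45], [0.11, 2.69], [-2.54, 2.54]. Speed limits (rad/s): [2.39, 2.39, 3.01, 3.14, 3.14, 3.14].

### API

Orientations are given as a rotation vector (axis times angle).
In Python, from rig import manip gives the robot as it stands. The module is installed in compiled form; this text tells all that it offers. Calls block until the motion is done:
- manip.move_to(position, orientation): joint-space move of the TCP to a pose.
- manip.servo_line(position, orientation=None, rate=0.15): straight line of the TCP; orientation=None keeps the orientation; rate is the mean speed in m/s.
- manip.set_joints(angles): joint-space move.
- manip.command_gripper(opening, f_grip=None): finger opening in m; f_grip is the grip in N (None keeps the last); returns when the fingers have stopped.
- manip.hold(seconds).
- manip.solve_ik(position, orientation): joint angles nearest the present ones, or None.
- manip.camera(name): name is "scene" or "top" or "wrist"; returns a dict with "image" (480x640x3 uint8, red, green, blue), "fx", "fy", "cx", "cy" (pixels), "k1" (the pictures are not rectified: a ray, as slopes to the right and down, at radius r is drawn at 1 + k1 r^2 times it, then the intrinsics apply), "cam_to_world" (4x4, takes a point from camera to world coordinates); the wrist camera has in their place "mount" (4x4, takes a point from camera to tool coordinates, whose origin is the TCP and whose axes are the tool frame's). Camera axes: x right, y down, z forward; pixel columns grow to the right and rows downward; lengths in m; the calibration is good to about 2 mm. A picture is of the moment at which its call begins: read the wrist's pose just before it. There is no depth.
A pose or a line that the arm cannot do raises manip.IKError and nothing moves.
- manip.sign_off(): hands the job in, once; it reports no verdict.
Readings, each from a call of its own:
- manip.get_time(): time.
- manip.get_joint_positions(): joint angles.
- manip.get_joint_vel(): joint speeds.
- manip.get_tau(): joint torques, N m.
- manip.get_position(): TCP position.
- manip.get_ee_rot(): TCP orientation.
- manip.get_contact_force(): force on the tool from outside, world axes, zero at the start.
- manip.get_torque(): the same for the moment, N m.
- manip.get_width(): finger opening in m.
Only numpy, scipy, OpenCV 4.12 (cv2) and the standard library are available. Lean on these libraries where they do the work, as an engineer would, in place of code of your own. Each camera call takes 0.05 s, during which the arm holds its last target. There are 200 camera calls.

## Working session

There is one attempt and no reset: what is moved stays moved. The work goes in short steps, each a Python script; the robot and the scene stay as the last script left them, time stands still between calls to the robot, and variables do not carry over. Pictures are saved under pics/ and viewed, about 8 in all and at most 12, crops included, and the job is handed in when it is done.

```bash
mkdir -p pics; python3 - <<'E'
from rig import manip
import cv2,pickle
for n in("scene","top"):
    c=manip.camera(n); cv2.imwrite(f"pics/{n}0.png",c["image"][:,:,::-1]); pickle.dump(c,open(n+".pkl","wb"))
    print(n,c["fx"],c["fy"],c["cx"],c["cy"],c["k1"],c["cam_to_world"].round(3).tolist())
print(manip.get_time(),manip.get_ee_rot())
E
```

```text
scene 600.7436642294203 600.7436642294203 327.087952916888 237.64009127110535 -0.19713010936950445 [[-0.658, 0.404, -0.635, 1.132], [0.753, 0.378, -0.539, 0.586], [0.022, -0.833, -0.553, 0.672], [0.0, 0.0, 0.0, 1.0]]
top 437.6804106414248 437.6804106414248 312.75564535273077 239.5611272711746 0.00636217525245741 [[0.05, -0.978, 0.201, 0.243], [-0.999, -0.05, 0.008, -0.017], [0.002, -0.201, -0.98, 0.833], [0.0, 0.0, 0.0, 1.0]]
0.1 [ 0.29842983  1.55024542 -0.30060412]
```

View pics/top0.png

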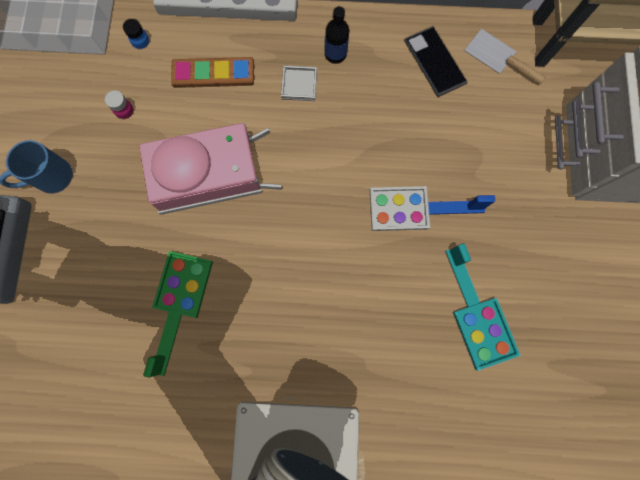

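View pics/scene0.png

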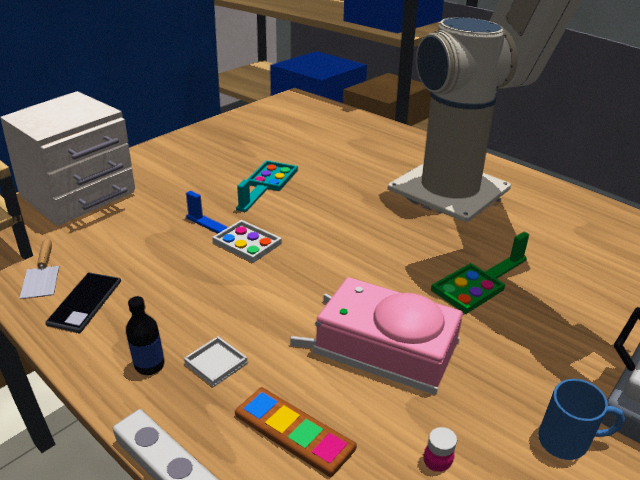

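The top view shows three handles: blue (484,203) on the white tray, turquoise (458,255) and dark green (155,367). By the description it's the blue one at (484,203). The lamp mouth faces right near (255,160), with its guide tips at about (268,133) and (281,187). One close crop will check this.

```bash
python3 - <<'E'
import cv2,numpy as np
t=cv2.imread("pics/top0.png")
a=cv2.resize(t[115:220,135:295],None,fx=5,fy=5,interpolation=cv2.INTER_CUBIC)[:, :]
b=cv2.resize(t[175:240,360:520],None,fx=5,fy=5,interpolation=cv2.INTER_CUBIC)
o=np.vstack([a[:290*2][:525],b])
cv2.imwrite("pics/crop1.png",cv2.resize(o,None,fx=.7,fy=.7,interpolation=cv2.INTER_AREA))
E
```

```text
(no output)
```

View pics/crop1.png

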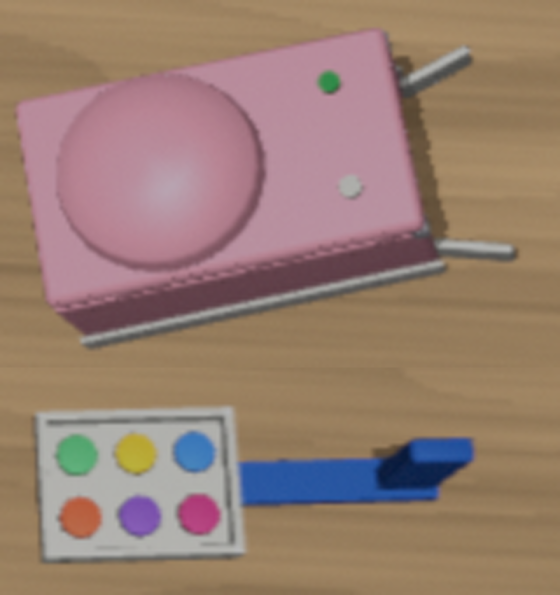

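The crop confirms the blue tab on the white tray (crop tab top about (443,450)), and the lamp roof corners and guide tips are clear. Next I fit both poses from these points.

```bash
cat > h.py <<'E'
import numpy as np,cv2,pickle
from scipy.optimize import least_squares
def proj(c,P,T=None):
    W=np.linalg.inv(np.array(c["cam_to_world"]) if T is None else T)
    K=np.array([[c["fx"],0,c["cx"]],[0,c["fy"],c["cy"]],[0,0,1]])
    return cv2.projectPoints(np.asarray(P,float).reshape(-1,1,3),cv2.Rodrigues(W[:3,:3])[0],W[:3,3],K,np.array([c["k1"],0,0,0,0.]))[0][:,0]
def place(p,L):
    L=np.asarray(L,float);c,s=np.cos(p[2]),np.sin(p[2])
    return np.c_[p[0]+c*L[:,0]-s*L[:,1],p[1]+s*L[:,0]+c*L[:,1],L[:,2]]
def fit(c,L,px,p0,T=None):
    r=least_squares(lambda p:(proj(c,place(p,L),T)-px).ravel(),p0,loss="soft_l1")
    return r.x,(proj(c,place(r.x,L),T)-px).round(1)
# local coords, origin tray_handle (z from table) / lamp origin
TRAY=[[.205,-.042,.014],[.205,.042,.014],[.095,-.042,.014],[.095,.042,.014],[0,0,.062]]
E
python3 - <<'E'
from h import *
c=pickle.load(open("top.pkl","rb"))
f=lambda A,o,v0:np.array(A,float)*[1/3.5,1/3.5]+[o[0],o[1]-v0/3.5]
t=f([[37,413],[45,560],[233,408],[244,553],[443,450]],(360,175),367.5)
# heading is image-left=+y ; right of heading = image top = +x
p,r=fit(c,TRAY,t,[.4,-.4,1.57]);print("tray",p.round(4),np.degrees(p[2]),r.tolist())
w=.0445+.014
l=f([[384,30],[424,228],[17,103],[50,305]],(135,115),0)
for x0 in(0,):
  r=least_squares(lambda q:(proj(c,place(q[:3],[[q[3],-w,.074],[q[3],w,.074],[q[3]+q[4],-w,.074],[q[3]+q[4],w,.074]][:4])-l).ravel() if 0 else (proj(c,place(q[:3],[[0,-w,.074],[0,w,.074],[q[3],-w,.074],[q[3],w,.074]])-l)).ravel(),[.5,.1,1.6,.196])
  print("lamp",r.x.round(4),r.fun.round(1))
g=f([[467,50],[513,250]],(135,115),0)
print("tips",proj(c,place(r.x[:3],[[-.045,-.0575,.018],[-.045,.0575,.018]])).round(1),g.round(1))
E
```

```text
File "<stdin>", line 10
    r=least_squares(lambda q:(proj(c,place(q[:3],[[q[3],-w,.074],[q[3],w,.074],[q[3]+q[4],-w,.074],[q[3]+q[4],w,.074]][:4])-l).ravel() if 0 else (proj(c,place(q[:3],[[0,-w,.074],[0,w,.074],[q[3],-w,.074],[q[3],w,.074]])-l)).ravel(),[.5,.1,1.6,.196])
                   ^
SyntaxError: '(' was never closed
```

```bash
python3 - <<'E'
from h import *
c=pickle.load(open("top.pkl","rb"))
f=lambda A,o,v0:np.array(A,float)/3.5+[o[0],o[1]-v0/3.5]
t=f([[37,413],[45,560],[233,408],[244,553],[443,450]],(360,175),367.5)
p,r=fit(c,TRAY,t,[.4,-.4,1.57]);print("tray",p.round(4),np.degrees(p[2]),r.tolist())
w=.0585
l=f([[384,30],[424,228],[17,103],[50,305]],(135,115),0)
m=lambda q:[[0,-w,.074],[0,w,.074],[q[3],-w,.074],[q[3],w,.074]]
r=least_squares(lambda q:(proj(c,place(q,m(q)))-l).ravel(),[.5,.1,1.6,.196])
print("lamp",r.x.round(4),r.fun.round(1))
g=f([[467,50],[513,250]],(135,115),0)
print("tips",proj(c,place(r.x,[[-.045,-.0575,.018],[-.045,.0575,.018]])).round(1),g.round(1))
E
```

```text
tray [ 0.4934 -0.3259  1.65  ] 94.54081246142565 [[-0.2, 0.0], [-0.1, -0.2], [-0.1, -0.1], [0.3, 0.2], [0.2, -0.0]]
lamp [0.5582 0.1121 1.8382 0.1961] [-0.3 -0.9  0.2  0.7  0.2 -0.8 -0.2  1. ]
tips [[270.9 131.6]
 [282.5 185.2]] [[268.4 129.3]
 [281.6 186.4]]
```

```bash
cat >> h.py <<'E'
from scipy.spatial.transform import Rotation as R
def ori(psi,s=1):
    x=np.array([0,0,-1.]);y=s*np.array([-np.sin(psi),np.cos(psi),0])
    return R.from_matrix(np.c_[x,y,np.cross(x,y)]).as_rotvec()
def lp(p,xl,yl=0): return place(p,[[xl,yl,0]])[0,:2]
E
python3 - <<'E'
from h import *
from rig import manip
T=[.4934,-.3259,1.65];L=[.5582,.1121,1.8382]
for s in(1,-1):
  for nm,xy,psi in(("g",T[:2],T[2]),("pre",lp(L,-.26),L[2]),("end",lp(L,-.053),L[2])):
    q=manip.solve_ik([*xy,.046],ori(psi,s)); print(s,nm,xy,None if q is None else np.round(q,2))
s=1 
q1=manip.solve_ik([*T[:2],.046],ori(T[2],1));q2=manip.solve_ik([*T[:2],.046],ori(T[2],-1))
s=1 if q2 is None or (q1 is not None and abs(q1[5])<abs(q2[5])) else -1
print("s",s)
manip.move_to([*T[:2],.2],ori(T[2],s)); manip.command_gripper(.05,30)
pos,rv=np.array(manip.get_position()),np.array(manip.get_ee_rot())
c=manip.camera("wrist");c.update(pos=pos,rv=rv);pickle.dump(c,open("w1.pkl","wb"))
cv2.imwrite("pics/w1.png",c["image"][:,:,::-1]); print(pos,manip.get_time(),manip.get_contact_force())
Tw=np.eye(4);Tw[:3,:3]=R.from_rotvec(rv).as_matrix();Tw[:3,3]=pos;Tw=Tw@c["mount"]
print("predicted",proj(c,place(T,TRAY),Tw).round(0).tolist())
E
```

```text
1 g [0.4934, -0.3259] [-0.6   0.67  1.8  -0.    0.67  2.46]
1 pre [ 0.62689935 -0.13865964] None
1 end [0.5722041  0.06098361] None
-1 g [0.4934, -0.3259] [-0.6   0.67  1.8  -0.    0.67 -0.68]
-1 pre [ 0.62689935 -0.13865964] [-0.24  0.72  1.68 -0.    0.74 -0.5 ]
-1 end [0.5722041  0.06098361] [ 0.09  0.66  1.84 -0.    0.65 -0.18]
s -1
[ 0.49345782 -0.32583112  0.20001637] 3.8917 [0.69053268 0.1054798  0.92669   ]
predicted [[385.0, -117.0], [250.0, -116.0], [379.0, 69.0], [255.0, 69.0], [317.0, 222.0]]
```

View pics/w1.png

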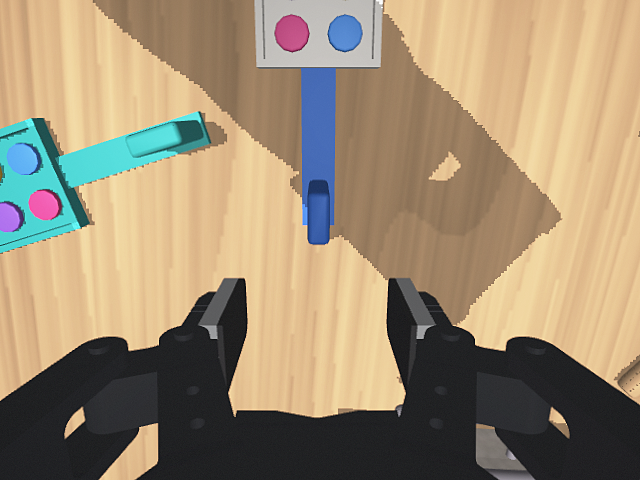

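The wrist view shows the blue tab top at about (318,217) against a predicted (317,222), and the pan's rear corners agree to 2 px. The estimate is good to about 1 mm, so I'm going in.

```bash
python3 - <<'E'
from h import *
from rig import manip
T=[.4934,-.3259,1.65];L=[.5582,.1121,1.8382]
manip.servo_line([*T[:2],.047],rate=.08)
F=lambda:np.round(manip.get_contact_force(),2)
print("free",F())
manip.command_gripper(0,40); print("w",manip.get_width(),F())
manip.servo_line([*lp(L,-.29),.047],ori(L[2],-1),rate=.07)
print(F(),manip.get_width(),manip.get_position(),manip.get_time())
manip.hold(.3);print(F())
c=manip.camera("top");pickle.dump(c,open("top2.pkl","wb"))
cv2.imwrite("pics/top2.png",c["image"][:,:,::-1])
o=cv2.resize(c["image"][115:235,140:400,::-1],None,fx=3,fy=3,interpolation=cv2.INTER_CUBIC);cv2.imwrite("pics/top2c.png",o)
E
```

```text
free [ 0.21 -0.28 -0.11]
w 0.01368703024087175 [ 0.11 -0.11  2.  ]
[-2.46 -3.15  5.15] 0.013487427944718104 [ 0.63487679 -0.16694291  0.04713654] 9.5417
[-2.35 -2.94  6.19]
```

View pics/top2c.png

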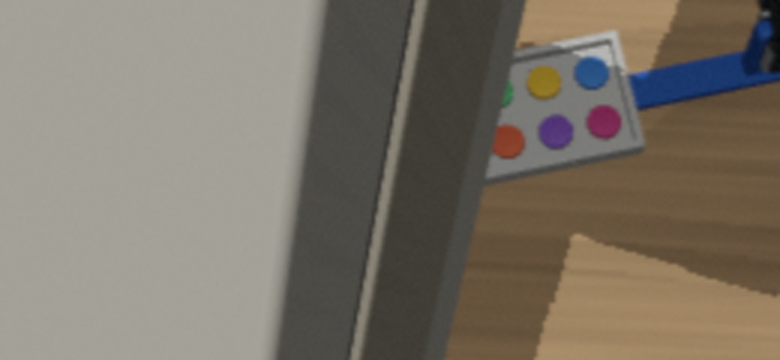

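The arm hides the lamp from the top camera; only the pan is seen (crop rear corners (620,33) and (643,148)), and it is parallel to the lamp. I'll use the wrist and scene views with the fitted model drawn over them.

```bash
cat >> h.py <<'E'
LAMP=[[0,-.0585,.074],[0,.0585,.074],[.196,-.0585,.074],[.196,.0585,.074],[-.045,-.0575,.018],[-.045,.0575,.018],[0,-.0445,.018],[0,.0445,.018]]
def shot(manip,n):
    pos,rv=np.array(manip.get_position()),np.array(manip.get_ee_rot())
    c=manip.camera(n)
    if n=="wrist":
        T=np.eye(4);T[:3,:3]=R.from_rotvec(rv).as_matrix();T[:3,3]=pos;c["cam_to_world"]=T@c["mount"]
    return c
def dots(c,P,col):
    im=np.ascontiguousarray(c["image"][:,:,::-1]) if "bgr" not in c else c["bgr"]
    for u in proj(c,P):
        if abs(u).max()<2000: cv2.circle(im,tuple(int(v) for v in u.round()),2,col,-1)
    c["bgr"]=im
E
python3 - <<'E'
from h import *
from rig import manip
T=[.4934,-.3259,1.65];L=[.5582,.1121,1.8382]
p=manip.get_position();H=[*p[:2],L[2]]
ims=[]
for n in("wrist","scene"):
    c=shot(manip,n);pickle.dump(c,open(n+"2.pkl","wb"));dots(c,place(L,LAMP),(0,0,255));dots(c,place(H,TRAY),(0,255,0));ims.append(c["bgr"])
    print(n,proj(c,place(L,LAMP)).round(0).tolist())
cv2.imwrite("pics/ws2.png",np.hstack([cv2.resize(ims[0],(400,300)),cv2.resize(ims[1][180:480,180:580],(400,300))]))
cv2.imwrite("pics/w2.png",ims[0]);cv2.imwrite("pics/s2.png",cv2.resize(ims[1][180:420,180:500],(800,600)))
E
```

```text
wrist [[-97.0, 1910.0], [727.0, 1912.0], [23576.0, -169265.0], [-22606.0, -168670.0], [532.0, -559.0], [103.0, -559.0], [482.0, -713.0], [153.0, -713.0]]
scene [[315.0, 314.0], [347.0, 273.0], [439.0, 355.0], [461.0, 307.0], [290.0, 332.0], [322.0, 292.0], [319.0, 336.0], [342.0, 304.0]]
```

View pics/s2.png

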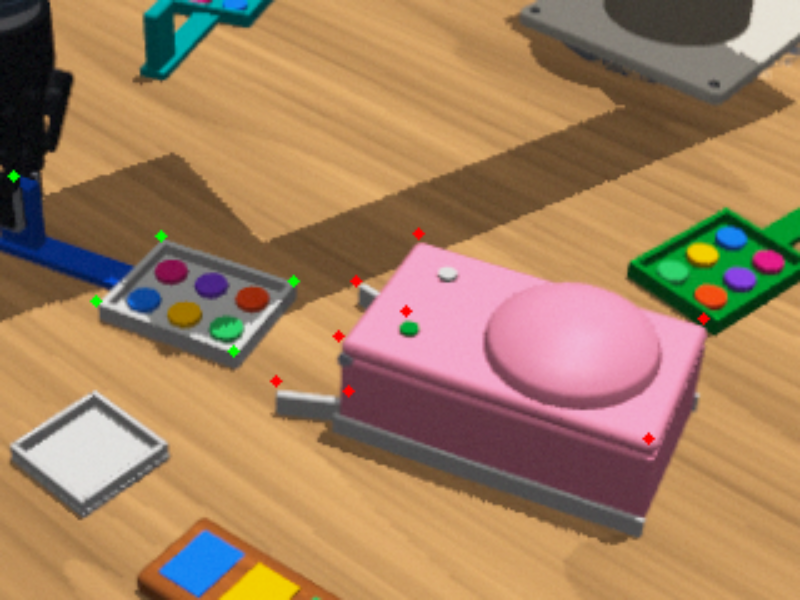

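View pics/w2.png

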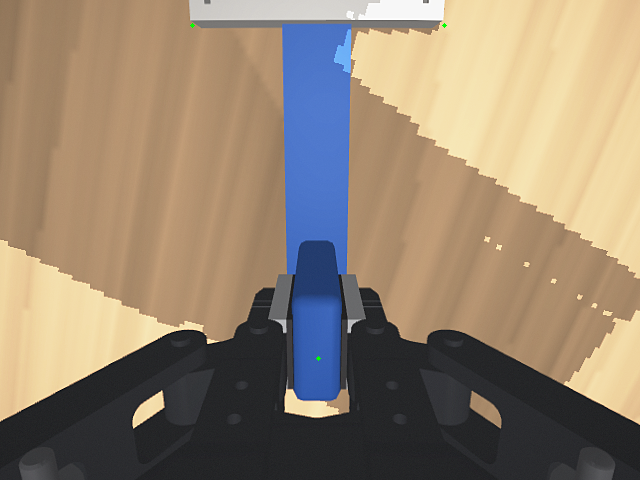

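The grip is central and the tray is straight in the hand. In the scene view, the model dots for tray and lamp share the same offset (about (+4,+10) zoomed px, from calibration), so their relative pose agrees to about 1.5 mm. I'll push in with force monitoring.

```bash
cat >> h.py <<'E'
def lf(manip,L,n=4):
    v=[]
    for _ in range(n): v.append(manip.get_contact_force()); manip.hold(.01)
    f=np.mean(v,0);c,s=np.cos(L[2]),np.sin(L[2])
    return np.array([-(c*f[0]+s*f[1]),-s*f[0]+c*f[1],f[2]])  # resistance, lateral, up
E
python3 - <<'E'
from h import *
from rig import manip
L=[.5582,.1121,1.8382]
yl=0;z=.0473
for x in np.arange(-.28,-.0799,.01):
    manip.servo_line([*lp(L,x,yl),z],ori(L[2],-1),rate=.05)
    f=lf(manip,L); m=manip.get_torque()
    print(round(x,3),round(yl*1e3,1),f.round(1),round(m[2],2))
    if f[0]>9: print("STOP");break
    if abs(f[1])>3: yl+=np.sign(f[1])*.0007
    if f[2]>6: z+=.0003
print(manip.get_time(),z,manip.get_width(),manip.get_position())
E
```

```text
-0.28 0.0 [-3.3 -1.1  2.5] -0.04
-0.27 0.0 [-2.  -0.7  1.3] -0.03
-0.26 0.0 [-1.9 -1.   0.7] -0.03
-0.25 0.0 [-1.3 -0.5  0.6] 0.01
-0.24 0.0 [-1.4 -0.1 -0.5] 0.04
-0.23 0.0 [-1.5 -0.   0. ] -0.0
-0.22 0.0 [-1.5 -0.  -0.2] 0.03
-0.21 0.0 [-1.4 -0.4 -0.5] 0.04
-0.2 0.0 [-2.  -0.9 -0.7] -0.17
-0.19 0.0 [-1.8 -1.1 -0.2] -0.26
-0.18 0.0 [-3.1 -1.5 -0.2] -0.18
-0.17 0.0 [-3.5 -1.3 -0. ] -0.24
-0.16 0.0 [-3.3 -1.6 -0.2] -0.28
-0.15 0.0 [-3.1 -2.2 -0.5] -0.26
-0.14 0.0 [-2.9 -2.3 -0.5] -0.34
-0.13 0.0 [-2.6 -2.8 -0.8] -0.36
-0.12 0.0 [-2.6 -3.  -0.9] -0.36
-0.11 -0.7 [-3.2 -1.6 -1. ] -0.19
-0.1 -0.7 [-2.6 -1.4 -0.7] -0.19
-0.09 -0.7 [-2.9 -1.4 -0.2] -0.1
-0.08 -0.7 [-2.4 -1.  -0.4] -0.07
18.0417 0.0473 0.013281882610975546 [0.57966747 0.0356476  0.047176  ]
```

Alignment is good: the flap was met at x≈-0.19, and lateral forces stay small. The negative resistance looks like settle-back friction at standstill. Next is the slow approach to the stop in small steps, watching the change in force.

```bash
python3 - <<'E'
from h import *
from rig import manip
L=[.5582,.1121,1.8382]
yl=-.0010;z=.0473;x=-.08;d=np.array([np.cos(L[2]),np.sin(L[2])])
base=lf(manip,L)[0];step=.002;hist=[base];f0=None
while x<-.030:
    x+=step
    manip.servo_line([*lp(L,x,yl),z],ori(L[2],-1),rate=.02)
    f=lf(manip,L,3);b=np.median(hist[-8:]) if f0 is None else f0
    a=(np.array(manip.get_position())[:2]-L[:2])@d
    print(round(x,4),round(a,4),f.round(1))
    if f[0]-b>2 and step>.001: step=.0005;f0=b
    elif f0 is None: hist.append(f[0])
    if f[0]>=8.5: print("reached");break
print(manip.get_time(),manip.get_width())
for _ in range(4): manip.hold(.3);print(lf(manip,L,3).round(1))
print(manip.get_time())
E
```

```text
-0.078 -0.078 [-1.1 -0.2 -0.3]
-0.0775 -0.0777 [1.3 0.  0.5]
-0.077 -0.0771 [ 2.1  0.5 -0.4]
-0.0765 -0.0765 [ 1.7  0.3 -0.8]
-0.076 -0.0759 [ 1.2  0.2 -0.1]
-0.0755 -0.0754 [ 0.6  0.4 -1. ]
-0.075 -0.0749 [ 0.8  0.1 -0.4]
-0.0745 -0.0744 [ 0.8 -0.3 -0.7]
-0.074 -0.074 [ 1.   0.3 -0.8]
-0.0735 -0.0734 [ 0.5 -0.1 -0.4]
-0.073 -0.073 [ 0.6 -0.7 -1. ]
-0.0725 -0.0724 [ 0.8 -0.6 -1.1]
-0.072 -0.0719 [ 0.8 -0.4 -0.5]
-0.0715 -0.0715 [ 0.4 -0.2 -0.9]
-0.071 -0.071 [ 0.3 -0.  -0.8]
-0.0705 -0.0705 [ 0.5  0.2 -1.3]
-0.07 -0.0699 [ 0.5 -0.5 -1.1]
-0.0695 -0.0695 [ 1.1 -0.3 -0.8]
-0.069 -0.069 [ 0.6 -0.1 -0.7]
-0.0685 -0.0684 [ 0.7 -0.3 -1.2]
-0.068 -0.068 [ 0.6  0.2 -0.8]
-0.0675 -0.0675 [ 0.3 -0.2 -1.2]
-0.067 -0.067 [ 0.4 -0.3 -1.2]
-0.0665 -0.0665 [ 0.6  0.1 -0.9]
-0.066 -0.066 [ 0.7 -0.3 -1.3]
-0.0655 -0.0655 [ 0.6  0.  -0.7]
-0.065 -0.065 [ 0.4  0.  -0.7]
-0.0645 -0.0644 [ 0.2  0.  -0.7]
-0.064 -0.0639 [ 0.5  0.2 -1.1]
-0.0635 -0.0634 [ 0.2  0.3 -0.9]
-0.063 -0.0629 [ 0.2  0.5 -0.9]
-0.0625 -0.0624 [ 0.5  0.3 -1.3]
-0.062 -0.0619 [ 0.4  0.2 -0.8]
-0.0615 -0.0615 [ 0.   0.1 -1.4]
-0.061 -0.061 [ 0.5 -0.  -0.7]
-0.0605 -0.0605 [ 0.8  0.2 -1.1]
-0.06 -0.06 [ 0.5 -0.1 -1.2]
-0.0595 -0.0595 [ 0.3 -0.3 -1.2]
-0.059 -0.059 [-0.2  0.3 -1.6]
-0.0585 -0.0586 [ 2.2 -0.  -0.8]
-0.058 -0.0582 [ 3.8 -0.3 -0.8]
-0.0575 -0.0578 [ 4.8 -0.2 -0.5]
-0.057 -0.0575 [ 6.5 -0.1  0.1]
-0.0565 -0.0572 [ 7.2 -0.1 -0.3]
-0.056 -0.0569 [ 8.5 -0.4  0.3]
-0.0555 -0.0566 [10.5 -0.2  0. ]
reached
30.725 0.013833952080848822
[ 9.8 -0.6  0.5]
[ 9.5 -0.2  0.2]
[ 9.8 -0.3  0.8]
[9.2 0.  0.4]
32.025
```

The stop was met at x≈-0.0588, and about 2.2 mm of compression agrees with the 9.5–10 N held for 1.3 s. Now I ease off slightly, release, rise and look.

```bash
python3 - <<'E'
from h import *
from rig import manip
L=[.5582,.1121,1.8382]
manip.servo_line([*lp(L,-.0572,-.001),.0473],ori(L[2],-1),rate=.02)
print(lf(manip,L))
manip.command_gripper(.045); print(manip.get_width(),lf(manip,L))
manip.servo_line([*lp(L,-.0572,-.001),.15],rate=.08)
p=manip.get_position()
manip.servo_line([*lp(L,-.17,-.001),.22],rate=.15)
print(lf(manip,L),manip.get_time())
ims=[]
for n in("wrist","scene"):
    c=shot(manip,n);dots(c,place([*lp(L,-.059,-.001),L[2]],TRAY[4:]),(0,255,0));ims.append(c["bgr"])
cv2.imwrite("pics/end.png",np.hstack([cv2.resize(ims[0],(400,300)),cv2.resize(ims[1][240:390,250:450],(400,300))]))
E
```

```text
[ 6.60108837 -0.75420871 -0.43164071]
0.044993860972383906 [-0.32245003 -0.00296036  0.05561945]
[ 0.13820075 -0.18392591 -0.25652641] 35.25
```

View pics/end.png

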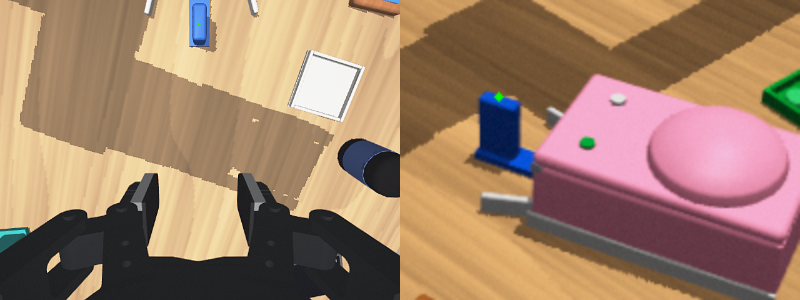

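The handle stands upright between the guides where expected (the dot lies on the tab top, at wrist (199,22) and scene (498,97)). The gripper is clear and nothing else has shifted. I'm handing in.

```bash
python3 -c "
from rig import manip
manip.hold(.5);manip.sign_off();print(manip.get_time())"
```

```text
the job is handed in; nothing more can be done
the job is handed in; nothing more can be done
```

I gripped the white tray by its blue handle and slid it flat into the lamp and through the flap. It met the rubber stop with the handle 59 mm before the flap. I pressed it there at about 9–10 N for 1.3 s (highest reading 10.5 N), eased off, let go and backed away. The job is handed in, at about 36 s of the 54 s allowed.

**Last checks:**
- The wrist force was about 0 after release.
- In the last wrist and scene pictures the handle stands upright within a few mm of where it was released, and the gripper is clear. Nothing else looked moved in those two pictures.

**Not confirmed or in disagreement:**
- **Flap:** I never saw it hanging shut. I infer it from the pan's rear edge lying about 36 mm inside the lamp.
- **Push force on the way in:** readings taken at each pause had the opposite sign to what I expected. I put this down to friction as the arm settled back. The spring compression of about 2.2 mm (about 11 N) agrees with the pressing force.
- **Scene camera:** its view was about 4 px off the top camera's. Tray and lamp were off alike, so their relative position held.

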